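# Seat a glass vial in the dry-block heater with sprung tongs

### The job

Handling it only with the sprung tongs from their stand, lift the blue-capped vial out of the orange rack, set it in the heater's green push-down cup and push until the cup is fully home, then press on for a moment with about 20 N so that it beds in. It is glass: squeeze and press gently, and never touch the vial, cup or heater with the gripper itself. Then let go of the vial, put the tongs back upright in their stand, and leave the red-capped vial, timer and pipette alone.

Things in the scene. Friction and masses are not known exactly. Their poses are not given: they have to be found in the camera images.
- tongs: Steel sprung tongs, 116 mm tall, 90 g, standing jaws down in the stand. Origin: midway between the jaws at their undersides; z up, y = the line along which they close. Two arms hang from hinges at z = 108 mm; springs hold them open against a stop. The bridge on top is 30 mm wide (y), 18 mm deep, up to z = 116 mm, and fits between the gripper's fingers.
- tongs_grip (a point): Midway between the two blue grip panels, 72 mm above the jaws' undersides. Panels 22 mm wide (x), 18 mm tall, 46 mm over both when free. Squeezing 1 mm at a panel moves its jaw 2.9 mm. They push back with about 10 N each at first, about 17 N when the jaws meet a 13 mm neck (panels 39 mm apart); a third of any further force reaches the neck.
- tongs_jaws (a point): Midway between the jaws at mid height, 3 mm above their undersides. Jaws: rubber V pads 6 mm tall, 18 mm wide in x, lips 27 mm apart when free; the arms there are 56 mm over their outsides when free. A lightly squeezed neck slips up in the jaws when pushed down with more than a few N, until they bear on the vial's shoulder.
- vial_blue: Amber glass vial with a BLUE cap, the one to move, in either recess. Origin: centre of its underside, z up. Body 22 mm in diameter to z = 29 mm (17 mm at the tapered foot, z 0 to 3 mm), neck 13 mm in diameter from z = 29 to 41 mm (the tongs take it here; the jaws can push on the flat shoulder at 29 mm), cap 20 mm in diameter from z = 41 to 48 mm. 20 to 42 g.
- cup_mouth (a point): Centre of the rim of the green round cup in the heater's well; moves with the cup. 24 mm wide inside, mouth flared to 30 mm over the top 4 mm, inner floor 19 mm below the rim. It slides straight down under about 6 N of friction and stays where left. At the start its rim stands 8 to 12 mm above the heater's top; fully home it is flush, on a hard stop.
- stand: Blue fixed stand for the tongs: an open-topped pocket, 34 x 76 mm outside, 24 mm (x) by 66 mm (y) inside, rim 42 mm high, inner floor 5 mm above the bench, on a foot plate 70 x 100 x 4 mm. Origin on the bench under the pocket's centre. The jaws rest on the inner floor.
- rack: Orange fixed rack 150 x 60 x 25 mm with two round recesses 26 mm wide and 6 mm deep, 76 mm apart along its x axis, one vial in each. Origin under its centre.
- vial_red: The same vial with a RED cap, in the other recess; a bystander.
- heater: Fixed aluminium dry-block heater in a white case, about 116 x 108 mm, 45 mm high, with one round well in the middle. Origin on the bench under the well's centre.
- heater_top (a point): Point on the heater's top face level, on the well's axis (45 mm above the bench); the cup's rim is level with it when fully home.
- timer: White bench timer lying flat, 60 x 75 x 22 mm, origin under its centre; a bystander.
- pipette: Black and green pipette lying on the bench, about 235 mm long, 24 mm thick, along its x axis; a bystander.
Not all that is in view belongs to the job. There is more than one size of the tongs; the job needs the middle-sized.

How it is judged:
On the way, in this order (a step that is already met when the one before it is completed fails the run):
1. the blue-capped vial is lifted clear of the rack in the tongs (height (world z) of vial_blue above 0.04 m and contact force between vial_blue and tongs above 0.2 N and contact force between vial_blue and rack below 0.05 N), for 0.2 s.
2. the vial stands in the cup, the cup is fully home (rim within 1.5 mm of the heater's top) and the vial is pressed down in it with at least 12 N (horizontal distance between vial_blue and cup_mouth below 0.003 m and z of vial_blue in the frame of cup_mouth below -0.0165 m and z of cup_mouth in the frame of heater_top below 0.0015 m and contact force between vial_blue and heater above 12 N and contact force between vial_blue and tongs above 8 N), for 0.3 s.
At the end, for the whole second after the job is handed in: The blue-capped vial stands upright on the cup's floor (within 2.5 mm), the cup's rim within 1.5 mm of flush with the heater's top; the tongs stand in their stand's pocket on its floor (within 20 mm of its centre, tilt under 0.2 rad); all at rest and released (horizontal distance between vial_blue and cup_mouth below 0.003 m and z of vial_blue in the frame of cup_mouth below -0.0165 m and z of cup_mouth in the frame of heater_top below 0.0015 m and angle between vial_blue's own z axis and vertical below 0.12 rad and horizontal distance between tongs and stand below 0.02 m and height (world z) of tongs below 0.012 m and angle between tongs's own z axis and vertical below 0.2 rad and linear speed of each of tongs, vial_blue below 0.02 m/s); the robot touches nothing.
It fails at once if the gripper or arm touches the blue-capped vial, the heater or its cup (contact force between any of the fingers, the arm and vial_blue above 0.5 N or contact force between any of the fingers, the arm and heater above 0.5 N).
It fails at once if the vial is pressed against the cup or heater with more than 35 N (contact force between vial_blue and heater above 35 N).
It fails at once if the tongs bear on the glass with more than 55 N in all (contact force between vial_blue and tongs above 55 N).
It fails at once if the red-capped vial is moved more than 12 mm or tipped (distance of vial_red from where it was at the start of the episode above 0.012 m or angle between vial_red's own z axis and vertical above 0.35 rad).
It fails at once if the timer or the pipette is moved more than 15 mm (distance of any of timer, pipette from where it was at the start of the episode above 0.015 m).
It also fails if it takes over 72 s, if anything falls off the work surface, if the arm or the gripper's body presses on something with over 40 N, if the wrist force passes 120 N, or if a joint passes its speed limit or range.

### The arm

A 7-joint arm with a two-finger parallel gripper is mounted at the origin on the work surface. World frame = base frame: x ahead of the robot, y to its left, z up, the work surface at z = 0. Lengths are in m, angles in rad, forces in N, time in s.
With the tool pointing down it reaches from about 0.4 to 0.925 m from the base axis. Payload 4.1 kg.
Tool frame: the origin (TCP) lies midway between the tips of the shut fingers; the grasp point (between the pads) lies 19 mm behind it; z points along the fingers, y is the line along which they close (so a half turn about z gives the same grasp; the last joint's range is limited). The gripper opens to 85 mm and grips with 20 to 120 N. Pads are 22 mm wide; open, the fingers measure 114 mm over their backs; the gripper's body (76 mm by 85 mm) begins 54 mm behind the grasp point. The pads swing forward as they close: fully open they stand 13 mm farther back than shut.
Start: joints at [1.242, 0.398, 0.045, 1.537, -0.019, 1.207, -0.051], TCP at [0.148, -0.633, 0.231] pointing down, gripper open.
Joint ranges: [-2.82, 2.82], [-0.49, 2.23], [-1.37, 1.46], [0, 2.46], [-1.36, 4.5], [0.23, 2], [-2.94, 2.94]. Speed limits (rad/s): [2.57, 2.57, 3.14, 3.14, 3.14, 3.14, 3.14].

### API

Orientations are given as a unit quaternion [w, x, y, z].
In Python, from station import readout, capture, calibration, sign_off gives the robot as it stands.
- The arm moves only by the shell command python3 -m handwheel 'ROWS'. ROWS is JSON, a list of rows, each an object of numbers: "tx", "ty", "tz": the shift along the tool's x, y, z in cm; "ax", "ay", "az": the turn, a rotation vector about the tool's x, y, z in degrees; "gripper": the opening, from 0 (shut) to 1 (fully open). In form: [{"tx": .., "ty": .., "tz": .., "ax": .., "ay": .., "az": .., "gripper": ..}, ...]. A call has exactly 10 rows; each row shifts and turns the commanded pose from where the row before left it, along the tool's axes as they then stand; what a row does not reach is not made up. A row lasts 1/12 s, in which the tool goes at most 41.7 mm and 7.16 degrees, less where a joint would pass 70% of its speed; a pose out of reach is approached as far as the arm can. A call with a gripper value outside its range is refused whole. The fingers move at their own pace and stop on an object; the grip force is fixed at half the most. Time passes only in rows, so rows that do not move let the fingers close, or fill a call up. It gives the time, the measured TCP pose, the force, the opening and the grip force at its end, in the units of the state.
- readout.get_obs(): the state, without advancing time (a new reading comes with each control period).
- capture(name): name is "scene" or "side" or "wrist"; returns the picture (384x512x3 uint8, red, green, blue); there is no depth.
- calibration(name): a dict with "fx", "fy", "cx", "cy" (pixels), "dist_coeffs" ([k1, k2, p1, p2, k3] as OpenCV has them; the pictures are not rectified), "pose" (4x4, takes a point from camera to world coordinates). Camera axes: x right, y down, z forward; pixel columns grow to the right and rows downward; lengths in m; the calibration is good to about 2 mm. A picture is of the moment at which its call begins: read the wrist's pose just before it. calibration takes no time and is no camera call; for the wrist camera it gives the pose at the moment of the call.
- sign_off(): hands the job in; it is judged then, once.
The state is a dict: "time_s": time; "q": joint angles; "qvel": joint speeds; "effort": joint torques, N m; "ee_pos": TCP position; "tcp_rot": TCP orientation; "force": force on the tool from outside, world axes, zero at the start; "moment": the same for the moment, N m; "opening": finger opening in m; "grip_force": force on a finger pad.
Only numpy, scipy, OpenCV 4.12 (cv2) and the standard library are available. Lean on these libraries where they do the work, as an engineer would, in place of code of your own. Each camera call takes 0.05 s, during which the arm holds its last target. There are 200 camera calls.

## Working session

There is one attempt and no reset: what is moved stays moved. The work goes in short steps, Python scripts to look and compute and a shell command to move; the robot and the scene stay as the last step left them, time stands still between calls to the robot, and variables do not carry over. Pictures are saved under pics/ and viewed, at most 10 in all, crops included, and the job is handed in when it is done.

```bash
mkdir -p pics; ls; python3 - <<'E'
from station import readout,capture,calibration
import cv2,numpy as np
print({k:np.round(v,3) for k,v in readout.get_obs().items()})
a=capture("scene");b=capture("side")
cv2.imwrite("pics/scene.png",a[...,::-1]);cv2.imwrite("pics/side.png",b[...,::-1])
for n in("scene","side","wrist"):
  c=calibration(n);print(n,c['fx'],c['cx'],c['cy'],c['dist_coeffs'],np.round(c['pose'],3).tolist())
E
```

```text
pics
{'time_s': np.float64(0.0), 'q': array([ 1.242,  0.399,  0.045,  1.538, -0.019,  1.207, -0.051]), 'qvel': array([ 0.001, -0.002, -0.   ,  0.001,  0.   ,  0.   ,  0.   ]), 'effort': array([-0.0000e+00, -4.7513e+01,  1.3640e+00, -2.5422e+01,  1.2000e-02,
        1.0000e-02, -0.0000e+00]), 'ee_pos': array([ 0.148, -0.632,  0.23 ]), 'tcp_rot': array([-0.001,  0.993,  0.115, -0.   ]), 'force': array([-0.304,  0.444,  0.343]), 'moment': array([0.034, 0.023, 0.015]), 'grip_force': np.float64(0.0), 'opening': np.float64(0.085)}
scene 465.63832570565864 263.612640188585 191.8694484707333 [-0.15992572  0.          0.          0.          0.        ] [[-0.191, 0.663, -0.723, 1.387], [0.981, 0.131, -0.139, 0.153], [0.002, -0.737, -0.676, 0.838], [0.0, 0.0, 0.0, 1.0]]
side 481.9717079888991 249.58326695599263 185.22112581265523 [0.04474526 0.         0.         0.         0.        ] [[-0.87, -0.374, 0.32, 0.218], [-0.492, 0.658, -0.57, 0.643], [0.002, -0.654, -0.757, 0.905], [0.0, 0.0, 0.0, 1.0]]
wrist 310.686951485502 256.61528554199725 191.46290277235445 [-0.07449682  0.          0.          0.          0.        ] [[0.227, -0.92, -0.319, 0.229], [-0.974, -0.215, -0.073, -0.613], [-0.001, 0.327, -0.945, 0.373], [0.0, 0.0, 0.0, 1.0]]
```

View pics/scene.png

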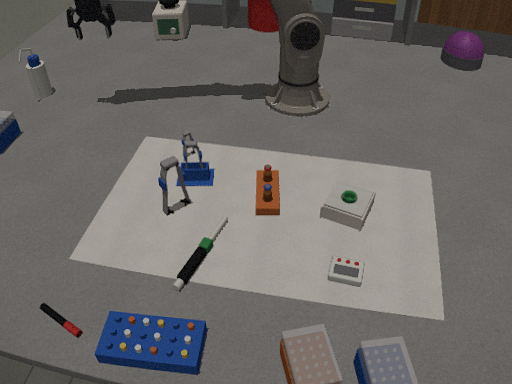

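View pics/side.png

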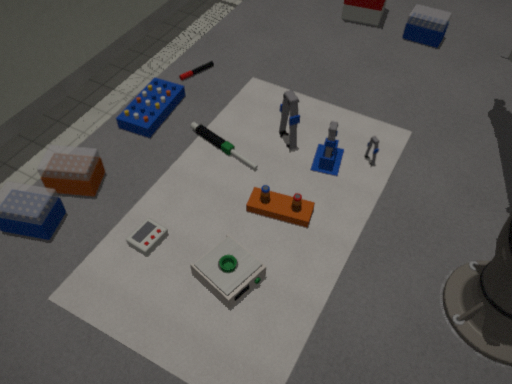

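The scene picture shows the stand with tongs (195,172), larger loose tongs (173,187), the rack with vials (red cap 267,170; blue cap 267,188), the heater cup (349,197), the timer (346,270) and the pipette (205,250). In the side picture they are at: stand (328,155), big tongs (290,115), small tongs (373,148), blue cap (265,190), red cap (297,200), cup (228,263).

```bash
cat > h.py <<'E'
import cv2,numpy as np
from station import readout,capture,calibration
def ray(c,px):
    K=np.array([[c['fx'],0,c['cx']],[0,c['fy'],c['cy']],[0,0,1]])
    u=cv2.undistortPoints(np.array(px,float).reshape(-1,1,2),K,np.array(c['dist_coeffs'])).reshape(-1,2)
    P=np.array(c['pose']);d=np.c_[u,np.ones(len(u))]@P[:3,:3].T
    return P[:3,3],d
def plane(c,px,z):
    o,d=ray(c,px);return o+d*((z-o[2])/d[:,2])[:,None]
def tri(c1,p1,c2,p2):
    o1,d1=ray(c1,p1);o2,d2=ray(c2,p2);d1=d1[0];d2=d2[0]
    s=np.linalg.lstsq(np.c_[d1,-d2],o2-o1,rcond=None)[0]
    a=o1+s[0]*d1;b=o2+s[1]*d2;return (a+b)/2,np.linalg.norm(a-b)
R=dict(blue=((100,120,50),(125,255,255)),orange=((5,150,80),(16,255,255)),red=((170,120,50),(180,255,255)),green=((55,120,40),(85,255,255)))
def blobs(im,col,box=None,amin=8):
    h=cv2.cvtColor(im,cv2.COLOR_RGB2HSV);m=cv2.inRange(h,*map(np.array,R[col]))
    if box:
        k=np.zeros_like(m);x0,y0,x1,y1=box;k[y0:y1,x0:x1]=255;m&=k
    cs,_=cv2.findContours(m,cv2.RETR_EXTERNAL,cv2.CHAIN_APPROX_NONE)
    return sorted([c for c in cs if cv2.contourArea(c)>=amin],key=lambda c:-cv2.contourArea(c))
def cen(c): 
    (x,y),(w,h),a=cv2.minAreaRect(c);return x,y
E
python3 - <<'E'
from h import *
np.set_printoptions(precision=4,suppress=True)
S=cv2.imread("pics/scene.png")[...,::-1].copy();D=cv2.imread("pics/side.png")[...,::-1].copy()
cs,cd=calibration("scene"),calibration("side")
for n,im,c,bx in(("scene",S,cs,(90,130,440,300)),("side",D,cd,(180,70,420,330))):
  for col,z in(("blue",.06),("orange",.025),("red",.067),("green",.055)):
    for b in blobs(im,col,bx,5)[:6]: print(n,col,cv2.contourArea(b),cen(b),plane(c,[cen(b)],z)[0][:2],cv2.boundingRect(b))
E
```

```text
scene blue 579.0 (197.0, 174.0) [ 0.5209 -0.1893] (181, 163, 33, 23)
scene blue 43.5 (162.13999938964844, 183.97999572753906) [ 0.5754 -0.2652] (159, 178, 8, 13)
scene blue 10.0 (178.5, 181.5) [ 0.5583 -0.2271] (177, 178, 4, 8)
scene blue 8.0 (267.0, 187.0) [ 0.5352 -0.0022] (264, 185, 7, 5)
scene blue 7.0 (200.09617614746094, 155.4807891845703) [ 0.4447 -0.204 ] (199, 151, 3, 10)
scene orange 925.0 (267.5, 192.0) [ 0.5156 -0.0044] (256, 170, 24, 45)
scene green 106.0 (349.0, 196.5) [0.5248 0.2025] (343, 191, 13, 12)
scene green 98.0 (206.3600311279297, 244.02000427246094) [ 0.7423 -0.1002] (199, 238, 14, 15)
side blue 730.0 (327.85296630859375, 155.58824157714844) [ 0.4564 -0.1713] (311, 139, 33, 37)
side blue 60.5 (294.5, 119.5) [ 0.5854 -0.25  ] (290, 115, 10, 10)
side blue 41.0 (182.0, 92.0) [ 0.9067 -0.198 ] (180, 85, 5, 15)
side blue 9.0 (265.0, 189.0) [ 0.5391 -0.0009] (262, 187, 7, 5)
side blue 6.5 (375.2500305175781, 150.25001525878906) [ 0.3623 -0.2457] (374, 149, 4, 4)
side orange 955.0 (280.23736572265625, 204.13247680664062) [ 0.4995 -0.0043] (247, 188, 67, 34)
side green 195.0 (228.00001525878906, 263.0000305175781) [0.5127 0.2075] (219, 255, 18, 17)
side green 77.0 (225.9000244140625, 146.70001220703125) [ 0.692  -0.0787] (221, 142, 12, 12)
side green 12.0 (257.0000305175781, 280.0000305175781) [0.4422 0.2125] (255, 278, 5, 5)
```

```bash
python3 -m handwheel '[{"tx":1,"ty":-1,"tz":-1},{"tx":2,"ty":-2,"tz":-1},{"tx":2,"ty":-2,"tz":-1},{"tx":2,"ty":-2,"tz":-1},{"tx":2,"ty":-2,"tz":-1},{"tx":2,"ty":-2,"tz":-1},{"tx":2,"ty":-2,"tz":-1},{"tx":2,"ty":-2,"tz":-1},{"tx":2,"ty":-2,"tz":-1},{"tx":2,"ty":-2,"tz":-1}]' && python3 -m handwheel '[{"tx":2,"ty":-2},{"tx":2,"ty":-2},{"tx":2,"ty":-2},{"tx":2,"ty":-2},{"tx":2,"ty":-2},{"tx":2,"ty":-2},{"tx":2,"ty":-2},{"tx":2,"ty":-2},{"tx":2,"ty":-1},{"tx":1,"ty":0}]' && python3 - <<'E'
from h import *
print(readout.get_obs()['ee_pos'],readout.get_obs()['tcp_rot'])
c=calibration("wrist");a=capture("wrist");cv2.imwrite("pics/w1.png",a[...,::-1]);np.save("pics/w1.npy",c)
E
```

```text
invalid input
```

```bash
python3 -m handwheel '[{"tx":1,"ty":-1,"tz":-1,"ax":0,"ay":0,"az":0,"gripper":1},{"tx":2,"ty":-2,"tz":-1,"ax":0,"ay":0,"az":0,"gripper":1},{"tx":2,"ty":-2,"tz":-1,"ax":0,"ay":0,"az":0,"gripper":1},{"tx":2,"ty":-2,"tz":-1,"ax":0,"ay":0,"az":0,"gripper":1},{"tx":2,"ty":-2,"tz":-1,"ax":0,"ay":0,"az":0,"gripper":1},{"tx":2,"ty":-2,"tz":-1,"ax":0,"ay":0,"az":0,"gripper":1},{"tx":2,"ty":-2,"tz":-1,"ax":0,"ay":0,"az":0,"gripper":1},{"tx":2,"ty":-2,"tz":-1,"ax":0,"ay":0,"az":0,"gripper":1},{"tx":2,"ty":-2,"tz":-1,"ax":0,"ay":0,"az":0,"gripper":1},{"tx":2,"ty":-2,"tz":-1,"ax":0,"ay":0,"az":0,"gripper":1}]' && python3 -m handwheel '[{"tx":2,"ty":-2,"tz":0,"ax":0,"ay":0,"az":0,"gripper":1},{"tx":2,"ty":-2,"tz":0,"ax":0,"ay":0,"az":0,"gripper":1},{"tx":2,"ty":-2,"tz":0,"ax":0,"ay":0,"az":0,"gripper":1},{"tx":2,"ty":-2,"tz":0,"ax":0,"ay":0,"az":0,"gripper":1},{"tx":2,"ty":-2,"tz":0,"ax":0,"ay":0,"az":0,"gripper":1},{"tx":2,"ty":-2,"tz":0,"ax":0,"ay":0,"az":0,"gripper":1},{"tx":2,"ty":-2,"tz":0,"ax":0,"ay":0,"az":0,"gripper":1},{"tx":2,"ty":-2,"tz":0,"ax":0,"ay":0,"az":0,"gripper":1},{"tx":2,"ty":-1,"tz":0,"ax":0,"ay":0,"az":0,"gripper":1},{"tx":1,"ty":0,"tz":0,"ax":0,"ay":0,"az":0,"gripper":1}]' && python3 - <<'E'
from h import *
print(readout.get_obs()['ee_pos'],readout.get_obs()['tcp_rot'])
c=calibration("wrist");a=capture("wrist");cv2.imwrite("pics/w1.png",a[...,::-1]);np.save("pics/w1.npy",c)
E
```

```text
time_s: 0.93
ee_pos: [0.2905, -0.4022, 0.3323]
tcp_rot: [0.0, 0.993, 0.115, 0.0]
force: [-0.7, -0.7, -0.2]
opening: 0.0854
grip_force: 0.0
time_s: 1.77
ee_pos: [0.4377, -0.1911, 0.332]
tcp_rot: [-0.0, 0.993, 0.118, 0.001]
force: [-0.1, -0.5, -0.4]
opening: 0.0853
grip_force: 0.0
[ 0.43770265 -0.19111768  0.33201917] [-1.67563492e-04  9.93003172e-01  1.18085709e-01  6.60825654e-04]
```

View pics/w1.png

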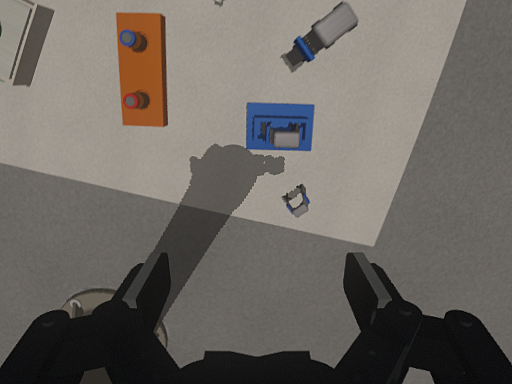

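The wrist picture shows the stand's foot plate (247–314, 103–150) with the tongs' bridge at (287,138), the large tongs at (320,35), the small ones at (297,200), blue cap (128,38) and red cap (133,100). The stand is nearly lined up with the tool's y axis.

```bash
python3 - <<'E'
from h import *
np.set_printoptions(precision=4,suppress=True)
a=cv2.imread("pics/w1.png")[...,::-1].copy();c=np.load("pics/w1.npy",allow_pickle=True).item()
b=blobs(a,"blue",(235,90,330,160))[0]
r=cv2.boxPoints(cv2.minAreaRect(b));p=plane(c,r,.004)[:,:2];print("foot",p,p.mean(0),"edges",[(np.linalg.norm(e),np.degrees(np.arctan2(e[1],e[0]))) for e in np.diff(p,axis=0)])
# rim of the pocket: dark/bright edges skipped; bridge: grey bright pixels inside
h=cv2.cvtColor(a,cv2.COLOR_RGB2HSV);m=((h[...,1]<60)&(h[...,2]>90)).astype(np.uint8)
k=np.zeros_like(m);k[112:152,262:310]=1;m&=k
cs,_=cv2.findContours(m,cv2.RETR_EXTERNAL,cv2.CHAIN_APPROX_NONE);g=max(cs,key=cv2.contourArea)
rb=cv2.boxPoints(cv2.minAreaRect(g));pb=plane(c,rb,.121)[:,:2];print("bridge",cv2.boundingRect(g),pb,pb.mean(0),[(np.linalg.norm(e),np.degrees(np.arctan2(e[1],e[0]))) for e in np.diff(pb,axis=0)])
print("big/small",plane(c,[[335,25]],.15),plane(c,[[297,200]],.08))
for col,z in(("blue",.067),("red",.067)):
  R['red']=((170,120,50),(180,255,255))
  for q in blobs(a,col,(112,20,160,115),5): print(col,cv2.boundingRect(q),plane(c,[cen(q)],z))
E
```

```text
foot [[ 0.4244 -0.1764]
 [ 0.4911 -0.163 ]
 [ 0.5117 -0.2581]
 [ 0.4456 -0.2759]] [ 0.4682 -0.2183] edges [(np.float64(0.0680457672233455), np.float64(11.425076981979915)), (np.float64(0.09737253451912166), np.float64(-77.78593877041237)), (np.float64(0.06840262642893317), np.float64(-164.97705110659493))]
bridge (274, 132, 26, 16) [[ 0.4574 -0.2056]
 [ 0.4736 -0.2021]
 [ 0.4791 -0.2302]
 [ 0.4629 -0.234 ]] [ 0.4683 -0.218 ] [(np.float64(0.016626046637174534), np.float64(11.905198742541113)), (np.float64(0.028593395222427737), np.float64(-78.89375410881517)), (np.float64(0.0166746740707985), np.float64(-166.69690930045806))]
big/small [[ 0.5903 -0.2305  0.15  ]] [[ 0.3868 -0.259   0.08  ]]
blue (120, 30, 15, 16) [[ 0.5376 -0.0031  0.067 ]]
```

```bash
python3 -m handwheel '[{"tx":0.4,"ty":0.5,"tz":1.5,"ax":0,"ay":0,"az":0.5,"gripper":1},{"tx":0.6,"ty":0.8,"tz":2.5,"ax":0,"ay":0,"az":0.5,"gripper":1},{"tx":0.6,"ty":0.8,"tz":2.5,"ax":0,"ay":0,"az":0.5,"gripper":1},{"tx":0.4,"ty":0.8,"tz":2.5,"ax":0,"ay":0,"az":0,"gripper":1},{"tx":0.3,"ty":0.4,"tz":2.5,"ax":0,"ay":0,"az":0,"gripper":1},{"tx":0,"ty":0,"tz":2.5,"ax":0,"ay":0,"az":0,"gripper":1},{"tx":0,"ty":0,"tz":2,"ax":0,"ay":0,"az":0,"gripper":1},{"tx":0,"ty":0,"tz":1.5,"ax":0,"ay":0,"az":0,"gripper":1},{"tx":0,"ty":0,"tz":0,"ax":0,"ay":0,"az":0,"gripper":1},{"tx":0,"ty":0,"tz":0,"ax":0,"ay":0,"az":0,"gripper":1}]' && python3 - <<'E'
from h import *
np.set_printoptions(precision=4,suppress=True)
o=readout.get_obs();print(o['ee_pos'],o['tcp_rot'])
c=calibration("wrist");a=capture("wrist");cv2.imwrite("pics/w2.png",a[...,::-1]);np.save("pics/w2.npy",c)
P=np.array(c['pose']);K=np.array([[c['fx'],0,c['cx']],[0,c['fy'],c['cy']],[0,0,1]])
w=np.array([[.468,-.218,.121]]);T=np.linalg.inv(P);print(cv2.projectPoints(w,cv2.Rodrigues(T[:3,:3])[0],T[:3,3],K,np.array(c['dist_coeffs']))[0])
E
```

```text
time_s: 2.65
ee_pos: [0.4644, -0.2241, 0.1559]
tcp_rot: [-0.0, 0.995, 0.101, -0.001]
force: [-0.7, 0.6, 2.1]
opening: 0.0853
grip_force: 0.0
[ 0.4644 -0.2241  0.1559] [-0.0001  0.9949  0.1009 -0.001 ]
[[[249.5398 216.8414]]]
```

View pics/w2.png

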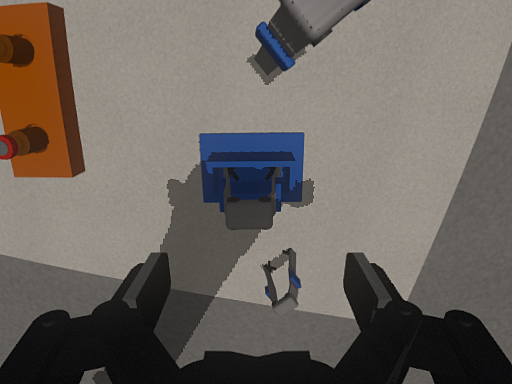

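The close wrist view shows the bridge at (250,216), exactly where my estimate projects (249.5,216.8), and the tongs are aligned. I'll correct by 5 mm and descend.

```bash
python3 -m handwheel '[{"tx":0.5,"ty":-0.5,"tz":0,"ax":0,"ay":0,"az":0,"gripper":1},{"tx":0,"ty":0,"tz":1.5,"ax":0,"ay":0,"az":0,"gripper":1},{"tx":0,"ty":0,"tz":1.5,"ax":0,"ay":0,"az":0,"gripper":1},{"tx":0,"ty":0,"tz":1.5,"ax":0,"ay":0,"az":0,"gripper":1},{"tx":0,"ty":0,"tz":1.5,"ax":0,"ay":0,"az":0,"gripper":1},{"tx":0,"ty":0,"tz":1.5,"ax":0,"ay":0,"az":0,"gripper":1},{"tx":0,"ty":0,"tz":1.5,"ax":0,"ay":0,"az":0,"gripper":1},{"tx":0,"ty":0,"tz":1,"ax":0,"ay":0,"az":0,"gripper":1},{"tx":0,"ty":0,"tz":0,"ax":0,"ay":0,"az":0,"gripper":1},{"tx":0,"ty":0,"tz":0,"ax":0,"ay":0,"az":0,"gripper":1}]'
```

```text
time_s: 3.53
ee_pos: [0.47, -0.2172, 0.0568]
tcp_rot: [0.0, 0.995, 0.102, 0.0]
force: [0.0, 0.0, 0.2]
opening: 0.0854
grip_force: 0.0
```

```bash
python3 -m handwheel '[{"tx":0,"ty":0,"tz":0,"ax":0,"ay":0,"az":0,"gripper":0.6},{"tx":0,"ty":0,"tz":0,"ax":0,"ay":0,"az":0,"gripper":0.6},{"tx":0,"ty":0,"tz":0,"ax":0,"ay":0,"az":0,"gripper":0.6},{"tx":0,"ty":0,"tz":0,"ax":0,"ay":0,"az":0,"gripper":0.6},{"tx":0,"ty":0,"tz":0,"ax":0,"ay":0,"az":0,"gripper":0.53},{"tx":0,"ty":0,"tz":0,"ax":0,"ay":0,"az":0,"gripper":0.53},{"tx":0,"ty":0,"tz":0,"ax":0,"ay":0,"az":0,"gripper":0.53},{"tx":0,"ty":0,"tz":0,"ax":0,"ay":0,"az":0,"gripper":0.53},{"tx":0,"ty":0,"tz":0,"ax":0,"ay":0,"az":0,"gripper":0.53},{"tx":0,"ty":0,"tz":0,"ax":0,"ay":0,"az":0,"gripper":0.53}]'
```

```text
time_s: 4.37
ee_pos: [0.4699, -0.2174, 0.0568]
tcp_rot: [0.0, 0.995, 0.102, 0.0]
force: [-0.1, 0.4, 5.2]
opening: 0.0454
grip_force: 11.0
```

```bash
python3 -m handwheel '[{"tx":0,"ty":0,"tz":-0.5,"ax":0,"ay":0,"az":0,"gripper":0.53},{"tx":0,"ty":0,"tz":-1.5,"ax":0,"ay":0,"az":0,"gripper":0.53},{"tx":0,"ty":0,"tz":-1.5,"ax":0,"ay":0,"az":0,"gripper":0.53},{"tx":0,"ty":0,"tz":-1.5,"ax":0,"ay":0,"az":0,"gripper":0.53},{"tx":0,"ty":0,"tz":-1.5,"ax":0,"ay":0,"az":0,"gripper":0.53},{"tx":0,"ty":0,"tz":-1.5,"ax":0,"ay":0,"az":0,"gripper":0.53},{"tx":0,"ty":0,"tz":-1.5,"ax":0,"ay":0,"az":0,"gripper":0.53},{"tx":0,"ty":0,"tz":-1.5,"ax":0,"ay":0,"az":0,"gripper":0.53},{"tx":0,"ty":0,"tz":-1.5,"ax":0,"ay":0,"az":0,"gripper":0.53},{"tx":0,"ty":0,"tz":-0.5,"ax":0,"ay":0,"az":0,"gripper":0.53}]' && python3 -m handwheel '[{"tx":0.6,"ty":-1,"tz":0,"ax":0,"ay":0,"az":0,"gripper":0.53},{"tx":1.2,"ty":-2.3,"tz":0,"ax":0,"ay":0,"az":0,"gripper":0.53},{"tx":1.2,"ty":-2.3,"tz":0,"ax":0,"ay":0,"az":0,"gripper":0.53},{"tx":1.2,"ty":-2.3,"tz":0,"ax":0,"ay":0,"az":0,"gripper":0.53},{"tx":1.2,"ty":-2.3,"tz":0,"ax":0,"ay":0,"az":0,"gripper":0.53},{"tx":1.2,"ty":-2.3,"tz":0,"ax":0,"ay":0,"az":0,"gripper":0.53},{"tx":1.2,"ty":-2.3,"tz":0,"ax":0,"ay":0,"az":0,"gripper":0.53},{"tx":1.2,"ty":-2.3,"tz":0,"ax":0,"ay":0,"az":0,"gripper":0.53},{"tx":1.2,"ty":-1.6,"tz":0,"ax":0,"ay":0,"az":0,"gripper":0.53},{"tx":0.7,"ty":-1,"tz":0,"ax":0,"ay":0,"az":0,"gripper":0.53}]' && python3 - <<'E'
from h import *
o=readout.get_obs();print(o['ee_pos'],o['tcp_rot'])
c=calibration("wrist");a=capture("wrist");cv2.imwrite("pics/w3.png",a[...,::-1]);np.save("pics/w3.npy",c)
s=capture("scene");d=capture("side");cv2.imwrite("pics/s3.png",s[...,::-1]);cv2.imwrite("pics/d3.png",d[...,::-1])
x=cv2.resize(s[100:260,150:390],None,fx=1.66,fy=1.66);y=cv2.resize(d[70:310,170:410],None,fx=1.66,fy=1.66,interpolation=cv2.INTER_CUBIC)
H=max(x.shape[0],y.shape[0]);z=np.zeros((H,x.shape[1]+y.shape[1],3),np.uint8);z[:x.shape[0],:x.shape[1]]=x;z[:y.shape[0],x.shape[1]:]=y
cv2.imwrite("pics/sd3.png",z[...,::-1])
E
```

```text
time_s: 5.2
ee_pos: [0.4702, -0.2176, 0.1881]
tcp_rot: [0.001, 0.995, 0.102, 0.001]
force: [-0.1, -0.3, -1.1]
opening: 0.0454
grip_force: 8.9
time_s: 6.03
ee_pos: [0.5359, 0.002, 0.185]
tcp_rot: [-0.001, 0.995, 0.104, -0.001]
force: [1.0, -0.3, -0.5]
opening: 0.0452
grip_force: 8.9
[0.53593282 0.00204735 0.18496301] [-1.08271139e-03  9.94591364e-01  1.03856988e-01 -7.56467361e-04]
```

View pics/w3.png

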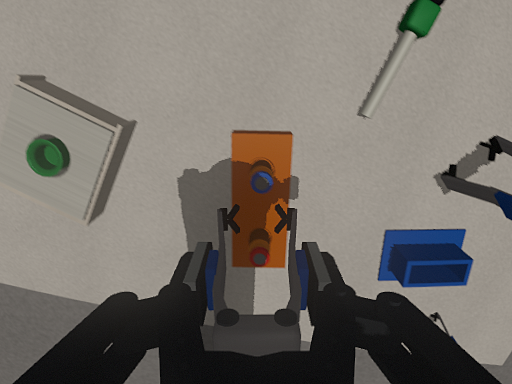

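The wrist view shows the tongs held: V jaws at (231,218) and (283,217), blue cap below at (262,181), red cap (260,257), cup (47,156), empty stand pocket (438,273).

```bash
python3 - <<'E'
from h import *
np.set_printoptions(precision=4,suppress=True)
a=cv2.imread("pics/w3.png")[...,::-1].copy();c=np.load("pics/w3.npy",allow_pickle=True).item()
for q in blobs(a,"blue",(245,165,280,200),20): print("blue",cv2.boundingRect(q),cen(q),plane(c,[cen(q)],.067))
R['red']=((172,120,50),(180,255,255))
for q in blobs(a,"red",(245,240,275,275),10)[:2]: print("red",cv2.boundingRect(q),cen(q),plane(c,[cen(q)],.067))
print("jaw",plane(c,[[258,217.5],[231,218],[284,217]],.136))
for q in blobs(a,"orange",(215,120,310,280))[:1]:
  p=plane(c,cv2.boxPoints(cv2.minAreaRect(q)),.025);print("rack",p[:,:2],p.mean(0))
g=blobs(a,"green",(10,120,90,200))[0];(e0,ax,an)=cv2.fitEllipse(g);print("cup",e0,ax)
for z in(.053,.055,.057):print(plane(c,[e0],z))
S=cv2.imread("pics/scene.png")[...,::-1].copy();D=cv2.imread("pics/side.png")[...,::-1].copy()
cs,cd=calibration("scene"),calibration("side")
s=blobs(S,"green",(330,180,370,215))[0];d=blobs(D,"green",(210,245,245,280))[0]
es,ed=cv2.fitEllipse(s),cv2.fitEllipse(d);print(es[:2],ed[:2],tri(cs,[es[0]],cd,[ed[0]]),tri(cs,[es[0]],c,[e0]),tri(cd,[ed[0]],c,[e0]))
s=blobs(S,"blue",(260,180,275,195),5)[0];d=blobs(D,"blue",(258,182,272,195),5)[0];print("cap",tri(cs,[cen(s)],cd,[cen(d)]))
E
```

```text
blue (252, 172, 20, 21) (261.25, 181.75) [[ 0.5382 -0.0005  0.067 ]]
jaw [[ 0.5341  0.0017  0.136 ]
 [ 0.53    0.0194  0.136 ]
 [ 0.5381 -0.0153  0.136 ]]
rack [[ 0.57    0.0348]
 [ 0.5818 -0.0211]
 [ 0.435  -0.0577]
 [ 0.4213  0.0075]] [ 0.502  -0.0092  0.025 ]
cup (43.97552490234375, 157.39202880859375) (31.506155014038086, 37.33005142211914)
[[0.5156 0.2025 0.053 ]]
[[0.5164 0.2011 0.055 ]]
[[0.5171 0.1998 0.057 ]]
((348.849853515625, 196.52996826171875), (11.085958480834961, 12.591743469238281)) ((227.5475311279297, 263.12310791015625), (15.814492225646973, 15.924444198608398)) (array([0.5161, 0.2032, 0.0466]), np.float64(0.0012936112373833134)) (array([0.5152, 0.2038, 0.0481]), np.float64(0.003736316762509348)) (array([0.5148, 0.2051, 0.0495]), np.float64(0.0011154086511087052))
cap (array([ 0.5383, -0.0008,  0.0619]), np.float64(0.0023132590570948447))
```

View pics/sd3.png

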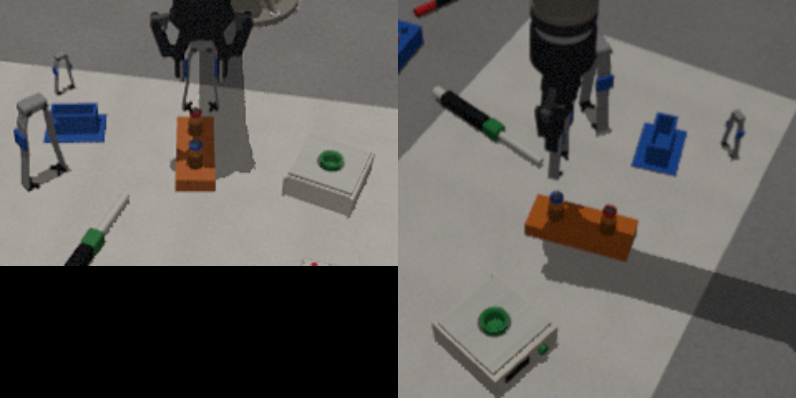

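The scene/side crops confirm the tongs hang upright above the blue cap. I'll align, go down 5 cm and check once more.

```bash
python3 -m handwheel '[{"tx":0.35,"ty":0.3,"tz":0,"ax":0,"ay":0,"az":0,"gripper":0.53},{"tx":0,"ty":0,"tz":0.5,"ax":0,"ay":0,"az":0,"gripper":0.53},{"tx":0,"ty":0,"tz":1,"ax":0,"ay":0,"az":0,"gripper":0.53},{"tx":0,"ty":0,"tz":1,"ax":0,"ay":0,"az":0,"gripper":0.53},{"tx":0,"ty":0,"tz":1,"ax":0,"ay":0,"az":0,"gripper":0.53},{"tx":0,"ty":0,"tz":1,"ax":0,"ay":0,"az":0,"gripper":0.53},{"tx":0,"ty":0,"tz":0.5,"ax":0,"ay":0,"az":0,"gripper":0.53},{"tx":0,"ty":0,"tz":0,"ax":0,"ay":0,"az":0,"gripper":0.53},{"tx":0,"ty":0,"tz":0,"ax":0,"ay":0,"az":0,"gripper":0.53},{"tx":0,"ty":0,"tz":0,"ax":0,"ay":0,"az":0,"gripper":0.53}]' && python3 - <<'E'
from h import *
np.set_printoptions(precision=4,suppress=True)
o=readout.get_obs();print(o['ee_pos'],o['tcp_rot'])
c=calibration("wrist");a=capture("wrist");cv2.imwrite("pics/w4.png",a[...,::-1]);np.save("pics/w4.npy",c)
for q in blobs(a,"blue",(225,150,290,235),20): print("blue",cv2.boundingRect(q),cen(q),plane(c,[cen(q)],.067))
cv2.imwrite("pics/w4c.png",cv2.resize(a[150:270,190:330],None,fx=4,fy=4,interpolation=cv2.INTER_CUBIC)[...,::-1])
E
```

```text
time_s: 7.02
ee_pos: [0.5408, -0.0044, 0.1366]
tcp_rot: [0.0, 0.995, 0.102, 0.0]
force: [0.6, 0.6, -1.1]
opening: 0.045
grip_force: 8.9
[ 0.5408 -0.0044  0.1366] [0.0001 0.9948 0.1017 0.0004]
blue (241, 194, 26, 26) (253.5, 206.5) [[ 0.5381 -0.0018  0.067 ]]
```

View pics/w4c.png

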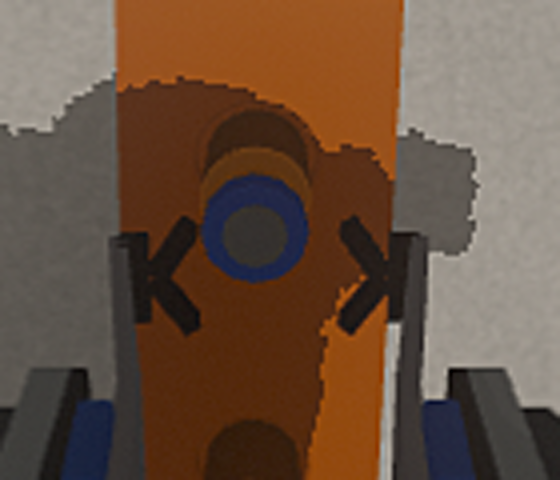

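The crop shows the jaws' lips at crop x 190 and 350, apexes at row ~274, i.e. image centre (257.5,218.5), with the cap at (253.6,206.8).

```bash
python3 - <<'E'
from h import *
np.set_printoptions(precision=4,suppress=True)
c=np.load("pics/w4.npy",allow_pickle=True).item()
J=plane(c,[[257.3,218.5]],.0908)[0];C=plane(c,[[253.6,206.7]],.067)[0]
y=2*np.arcsin(.1017);d=(C-J)[:2];print(J,C,d,"tx,ty cm",100*(d[0]*np.cos(y)+d[1]*np.sin(y)),100*(d[0]*np.sin(y)-d[1]*np.cos(y)))
E
```

```text
[ 0.5396 -0.0043  0.0908] [ 0.538  -0.0019  0.067 ] [-0.0016  0.0024] tx,ty cm -0.11330365284809744 -0.26536922358553316
```

```bash
python3 -m handwheel '[{"tx":-0.1,"ty":-0.25,"tz":0,"ax":0,"ay":0,"az":0,"gripper":0.53},{"tx":0,"ty":0,"tz":0,"ax":0,"ay":0,"az":0,"gripper":0.53},{"tx":0,"ty":0,"tz":0.5,"ax":0,"ay":0,"az":0,"gripper":0.53},{"tx":0,"ty":0,"tz":0.5,"ax":0,"ay":0,"az":0,"gripper":0.53},{"tx":0,"ty":0,"tz":0.5,"ax":0,"ay":0,"az":0,"gripper":0.53},{"tx":0,"ty":0,"tz":0.5,"ax":0,"ay":0,"az":0,"gripper":0.53},{"tx":0,"ty":0,"tz":0.5,"ax":0,"ay":0,"az":0,"gripper":0.53},{"tx":0,"ty":0,"tz":0.5,"ax":0,"ay":0,"az":0,"gripper":0.53},{"tx":0,"ty":0,"tz":0.3,"ax":0,"ay":0,"az":0,"gripper":0.53},{"tx":0,"ty":0,"tz":0,"ax":0,"ay":0,"az":0,"gripper":0.53}]'
```

```text
time_s: 7.9
ee_pos: [0.5383, -0.0023, 0.1023]
tcp_rot: [-0.0, 0.995, 0.102, -0.001]
force: [-0.7, 0.2, -1.3]
opening: 0.0455
grip_force: 8.9
```

```bash
python3 -m handwheel '[{"tx":0,"ty":0,"tz":0,"ax":0,"ay":0,"az":0,"gripper":0.5},{"tx":0,"ty":0,"tz":0,"ax":0,"ay":0,"az":0,"gripper":0.5},{"tx":0,"ty":0,"tz":0,"ax":0,"ay":0,"az":0,"gripper":0.48},{"tx":0,"ty":0,"tz":0,"ax":0,"ay":0,"az":0,"gripper":0.48},{"tx":0,"ty":0,"tz":0,"ax":0,"ay":0,"az":0,"gripper":0.47},{"tx":0,"ty":0,"tz":0,"ax":0,"ay":0,"az":0,"gripper":0.47},{"tx":0,"ty":0,"tz":0,"ax":0,"ay":0,"az":0,"gripper":0.46},{"tx":0,"ty":0,"tz":0,"ax":0,"ay":0,"az":0,"gripper":0.46},{"tx":0,"ty":0,"tz":0,"ax":0,"ay":0,"az":0,"gripper":0.46},{"tx":0,"ty":0,"tz":0,"ax":0,"ay":0,"az":0,"gripper":0.46}]'
```

```text
time_s: 8.73
ee_pos: [0.5388, -0.0023, 0.1033]
tcp_rot: [0.0, 0.995, 0.102, -0.0]
force: [0.1, 1.0, -1.2]
opening: 0.0396
grip_force: 19.3
```

```bash
python3 -m handwheel '[{"tx":0,"ty":0,"tz":0,"ax":0,"ay":0,"az":0,"gripper":0.455},{"tx":0,"ty":0,"tz":0,"ax":0,"ay":0,"az":0,"gripper":0.455},{"tx":0,"ty":0,"tz":0,"ax":0,"ay":0,"az":0,"gripper":0.455},{"tx":0,"ty":0,"tz":0,"ax":0,"ay":0,"az":0,"gripper":0.45},{"tx":0,"ty":0,"tz":0,"ax":0,"ay":0,"az":0,"gripper":0.45},{"tx":0,"ty":0,"tz":0,"ax":0,"ay":0,"az":0,"gripper":0.45},{"tx":0,"ty":0,"tz":0,"ax":0,"ay":0,"az":0,"gripper":0.45},{"tx":0,"ty":0,"tz":0,"ax":0,"ay":0,"az":0,"gripper":0.45},{"tx":0,"ty":0,"tz":0,"ax":0,"ay":0,"az":0,"gripper":0.45},{"tx":0,"ty":0,"tz":0,"ax":0,"ay":0,"az":0,"gripper":0.45}]'
```

```text
time_s: 9.57
ee_pos: [0.5389, -0.0023, 0.1033]
tcp_rot: [0.0, 0.995, 0.102, 0.0]
force: [-0.9, -0.1, -1.6]
opening: 0.0387
grip_force: 20.7
```

```bash
python3 -m handwheel '[{"tx":0,"ty":0,"tz":0,"ax":0,"ay":0,"az":0,"gripper":0.445},{"tx":0,"ty":0,"tz":0,"ax":0,"ay":0,"az":0,"gripper":0.445},{"tx":0,"ty":0,"tz":0,"ax":0,"ay":0,"az":0,"gripper":0.44},{"tx":0,"ty":0,"tz":0,"ax":0,"ay":0,"az":0,"gripper":0.44},{"tx":0,"ty":0,"tz":0,"ax":0,"ay":0,"az":0,"gripper":0.44},{"tx":0,"ty":0,"tz":0,"ax":0,"ay":0,"az":0,"gripper":0.44},{"tx":0,"ty":0,"tz":0,"ax":0,"ay":0,"az":0,"gripper":0.44},{"tx":0,"ty":0,"tz":0,"ax":0,"ay":0,"az":0,"gripper":0.44},{"tx":0,"ty":0,"tz":0,"ax":0,"ay":0,"az":0,"gripper":0.44},{"tx":0,"ty":0,"tz":0,"ax":0,"ay":0,"az":0,"gripper":0.44}]'
```

```text
time_s: 10.4
ee_pos: [0.5389, -0.0023, 0.1033]
tcp_rot: [0.0, 0.995, 0.102, 0.0]
force: [-0.9, 0.0, -0.7]
opening: 0.0382
grip_force: 33.7
```

```bash
python3 -m handwheel '[{"tx":0,"ty":0,"tz":-0.3,"ax":0,"ay":0,"az":0,"gripper":0.44},{"tx":0,"ty":0,"tz":-0.7,"ax":0,"ay":0,"az":0,"gripper":0.44},{"tx":0,"ty":0,"tz":-1,"ax":0,"ay":0,"az":0,"gripper":0.44},{"tx":0,"ty":0,"tz":-1,"ax":0,"ay":0,"az":0,"gripper":0.44},{"tx":0,"ty":0,"tz":-1,"ax":0,"ay":0,"az":0,"gripper":0.44},{"tx":0,"ty":0,"tz":-1,"ax":0,"ay":0,"az":0,"gripper":0.44},{"tx":0,"ty":0,"tz":-1,"ax":0,"ay":0,"az":0,"gripper":0.44},{"tx":0,"ty":0,"tz":-1,"ax":0,"ay":0,"az":0,"gripper":0.44},{"tx":0,"ty":0,"tz":0,"ax":0,"ay":0,"az":0,"gripper":0.44},{"tx":0,"ty":0,"tz":0,"ax":0,"ay":0,"az":0,"gripper":0.44}]' && python3 - <<'E'
from h import *
o=readout.get_obs();print(o['ee_pos'],o['tcp_rot'])
c=calibration("wrist");a=capture("wrist");np.save("pics/w5.npy",c)
s=capture("scene");d=capture("side");cv2.imwrite("pics/w5.png",a[...,::-1])
f=lambda i:cv2.resize(i,(400,400),interpolation=cv2.INTER_CUBIC)
cv2.imwrite("pics/v5.png",np.hstack([f(a[120:300,0:330]),f(d[130:210,210:290])])[...,::-1])
E
```

```text
time_s: 11.23
ee_pos: [0.5393, -0.0023, 0.1741]
tcp_rot: [0.0, 0.995, 0.102, 0.001]
force: [0.0, 0.3, -0.9]
opening: 0.0384
grip_force: 33.8
[ 0.53932685 -0.00230323  0.17407408] [2.25316309e-04 9.94828112e-01 1.01569759e-01 7.49540943e-04]
```

View pics/v5.png

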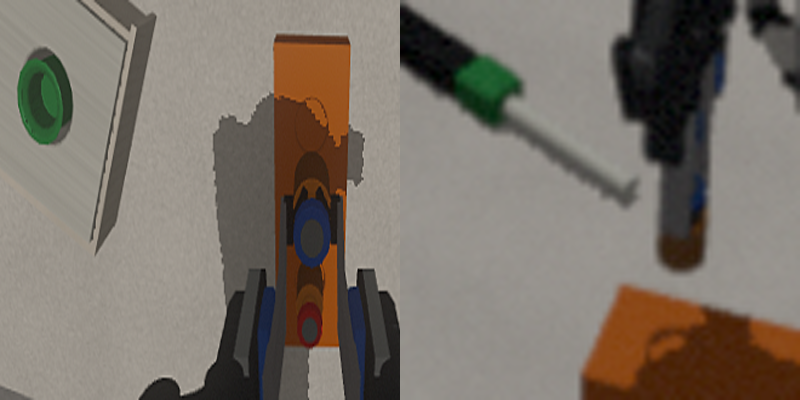

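The vial is out of the rack and hangs upright in the jaws (cap at crop 311,235 left; foot clear of rack right). Now I'll move over to the cup.

```bash
python3 -m handwheel '[{"tx":0.1,"ty":-0.8,"tz":0,"ax":0,"ay":0,"az":0,"gripper":0.44},{"tx":0.2,"ty":-1.6,"tz":0,"ax":0,"ay":0,"az":0,"gripper":0.44},{"tx":0.2,"ty":-2.4,"tz":0,"ax":0,"ay":0,"az":0,"gripper":0.44},{"tx":0.2,"ty":-2.8,"tz":0,"ax":0,"ay":0,"az":0,"gripper":0.44},{"tx":0.3,"ty":-2.8,"tz":0,"ax":0,"ay":0,"az":0,"gripper":0.44},{"tx":0.3,"ty":-2.8,"tz":0,"ax":0,"ay":0,"az":0,"gripper":0.44},{"tx":0.2,"ty":-2.8,"tz":0,"ax":0,"ay":0,"az":0,"gripper":0.44},{"tx":0.2,"ty":-2.4,"tz":0,"ax":0,"ay":0,"az":0,"gripper":0.44},{"tx":0.1,"ty":-1.4,"tz":0,"ax":0,"ay":0,"az":0,"gripper":0.44},{"tx":0.1,"ty":-0.6,"tz":0,"ax":0,"ay":0,"az":0,"gripper":0.44}]' && python3 -m handwheel '[{"tx":0,"ty":0,"tz":0,"ax":0,"ay":0,"az":0,"gripper":0.44},{"tx":0,"ty":0,"tz":0,"ax":0,"ay":0,"az":0,"gripper":0.44},{"tx":0,"ty":0,"tz":0,"ax":0,"ay":0,"az":0,"gripper":0.44},{"tx":0,"ty":0,"tz":0,"ax":0,"ay":0,"az":0,"gripper":0.44},{"tx":0,"ty":0,"tz":0,"ax":0,"ay":0,"az":0,"gripper":0.44},{"tx":0,"ty":0,"tz":0,"ax":0,"ay":0,"az":0,"gripper":0.44},{"tx":0,"ty":0,"tz":0,"ax":0,"ay":0,"az":0,"gripper":0.44},{"tx":0,"ty":0,"tz":0,"ax":0,"ay":0,"az":0,"gripper":0.44},{"tx":0,"ty":0,"tz":0,"ax":0,"ay":0,"az":0,"gripper":0.44},{"tx":0,"ty":0,"tz":0,"ax":0,"ay":0,"az":0,"gripper":0.44}]' && python3 - <<'E'
from h import *
np.set_printoptions(precision=4,suppress=True)
o=readout.get_obs();print(o['ee_pos'],o['tcp_rot'])
c=calibration("wrist");a=capture("wrist");np.save("pics/w6.npy",c)
cv2.imwrite("pics/w6.png",a[...,::-1])
for q in blobs(a,"blue",(235,190,285,260),20): print("cap",cv2.boundingRect(q),cen(q),plane(c,[cen(q)],.138))
for q in blobs(a,"green",(200,100,310,240),20): print("cup",cv2.boundingRect(q),plane(c,[cv2.fitEllipse(q)[0]],.055))
cv2.imwrite("pics/w6c.png",cv2.resize(a[110:270,170:350],None,fx=3.3,fy=3.3,interpolation=cv2.INTER_CUBIC)[...,::-1])
E
```

```text
time_s: 12.22
ee_pos: [0.5146, 0.2054, 0.173]
tcp_rot: [-0.001, 0.995, 0.104, -0.001]
force: [-0.3, 0.7, -1.5]
opening: 0.0383
grip_force: 33.8
time_s: 13.05
ee_pos: [0.5162, 0.2013, 0.1733]
tcp_rot: [0.0, 0.995, 0.102, 0.0]
force: [0.1, 0.5, -0.7]
opening: 0.0385
grip_force: 33.8
[0.5162 0.2013 0.1733] [0.0001 0.9948 0.1016 0.    ]
cap (242, 209, 31, 31) (256.7059326171875, 224.32354736328125) [[0.5156 0.202  0.138 ]]
cup (244, 165, 33, 22) [[0.525  0.1989 0.055 ]]
```

View pics/w6c.png

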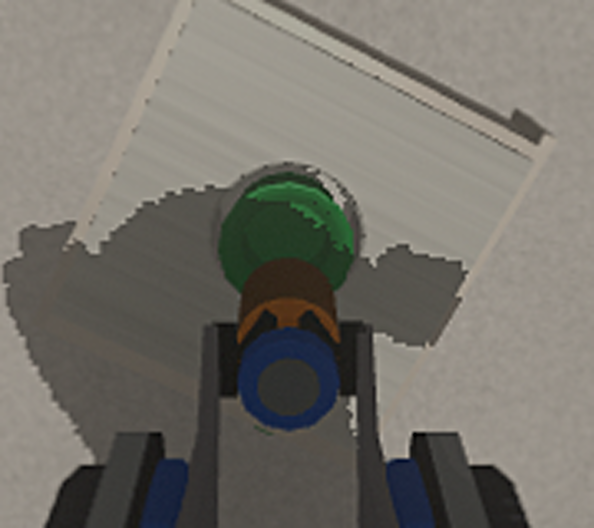

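The crop shows the vial in front of the cup: cup rim spans crop x 219–357 with top ~178; the cap is at (288,385). The cup is partly hidden, so I'll fit a circle to the rim's visible points on the rim plane.

```bash
python3 - <<'E'
from h import *
from scipy.optimize import least_squares
np.set_printoptions(precision=4,suppress=True)
def fit(a,c,box,rmax,z):
    R['green']=((50,90,15),(90,255,255))
    q=blobs(a,"green",box,50)[0].reshape(-1,2).astype(float);q=q[q[:,1]<rmax]
    p=plane(c,q,z)[:,:2]
    s=least_squares(lambda v:np.hypot(*(p-v[:2]).T)-v[2],[*p.mean(0),.017],loss="soft_l1",f_scale=.0005);return s.x,cv2.boundingRect(q.astype(np.int32))
for n,b,r in(("w6",(200,120,310,210),186),("w3",(5,110,100,210),999),("w5",(0,110,80,210),999)):
    a=cv2.imread(f"pics/{n}.png")[...,::-1].copy();c=np.load(f"pics/{n}.npy",allow_pickle=True).item()
    for z in(.053,.057):print(n,z,*fit(a,c,b,r,z))
E
```

```text
w6 0.053 [0.5151 0.202  0.0174] (237, 165, 40, 21)
w6 0.057 [0.5164 0.2023 0.0171] (237, 165, 40, 21)
w3 0.053 [0.5154 0.2022 0.0175] (27, 139, 37, 37)
w3 0.057 [0.5169 0.1995 0.0172] (27, 139, 37, 37)
w5 0.053 [0.5147 0.2013 0.0177] (15, 146, 37, 39)
w5 0.057 [0.5163 0.1984 0.0174] (15, 146, 37, 39)
```

The vial axis (0.5156, 0.202) already agrees with the cup (0.516, 0.202), so I'll lower into the mouth.

```bash
python3 -m handwheel '[{"tx":0,"ty":0,"tz":0.5,"ax":0,"ay":0,"az":0,"gripper":0.44},{"tx":0,"ty":0,"tz":0.7,"ax":0,"ay":0,"az":0,"gripper":0.44},{"tx":0,"ty":0,"tz":0.8,"ax":0,"ay":0,"az":0,"gripper":0.44},{"tx":0,"ty":0,"tz":0.8,"ax":0,"ay":0,"az":0,"gripper":0.44},{"tx":0,"ty":0,"tz":0.4,"ax":0,"ay":0,"az":0,"gripper":0.44},{"tx":0,"ty":0,"tz":0.4,"ax":0,"ay":0,"az":0,"gripper":0.44},{"tx":0,"ty":0,"tz":0.3,"ax":0,"ay":0,"az":0,"gripper":0.44},{"tx":0,"ty":0,"tz":0.3,"ax":0,"ay":0,"az":0,"gripper":0.44},{"tx":0,"ty":0,"tz":0.3,"ax":0,"ay":0,"az":0,"gripper":0.44},{"tx":0,"ty":0,"tz":0,"ax":0,"ay":0,"az":0,"gripper":0.44}]' && python3 -m handwheel '[{"tx":0,"ty":0,"tz":0.1,"ax":0,"ay":0,"az":0,"gripper":0.44},{"tx":0,"ty":0,"tz":0.1,"ax":0,"ay":0,"az":0,"gripper":0.44},{"tx":0,"ty":0,"tz":0.1,"ax":0,"ay":0,"az":0,"gripper":0.44},{"tx":0,"ty":0,"tz":0.1,"ax":0,"ay":0,"az":0,"gripper":0.44},{"tx":0,"ty":0,"tz":0.1,"ax":0,"ay":0,"az":0,"gripper":0.44},{"tx":0,"ty":0,"tz":0.1,"ax":0,"ay":0,"az":0,"gripper":0.44},{"tx":0,"ty":0,"tz":0.1,"ax":0,"ay":0,"az":0,"gripper":0.44},{"tx":0,"ty":0,"tz":0.1,"ax":0,"ay":0,"az":0,"gripper":0.44},{"tx":0,"ty":0,"tz":0,"ax":0,"ay":0,"az":0,"gripper":0.44},{"tx":0,"ty":0,"tz":0,"ax":0,"ay":0,"az":0,"gripper":0.44}]'
```

```text
time_s: 13.93
ee_pos: [0.5161, 0.2013, 0.1278]
tcp_rot: [0.0, 0.995, 0.102, -0.0]
force: [0.4, -1.2, -1.8]
opening: 0.0384
grip_force: 33.8
time_s: 14.77
ee_pos: [0.5162, 0.2014, 0.1202]
tcp_rot: [0.0, 0.995, 0.102, -0.0]
force: [0.4, -0.2, -1.7]
opening: 0.0383
grip_force: 33.8
```

```bash
python3 -m handwheel '[{"tx":0,"ty":0,"tz":0.1,"ax":0,"ay":0,"az":0,"gripper":0.44},{"tx":0,"ty":0,"tz":0.1,"ax":0,"ay":0,"az":0,"gripper":0.44},{"tx":0,"ty":0,"tz":0.1,"ax":0,"ay":0,"az":0,"gripper":0.44},{"tx":0,"ty":0,"tz":0.1,"ax":0,"ay":0,"az":0,"gripper":0.44},{"tx":0,"ty":0,"tz":0.1,"ax":0,"ay":0,"az":0,"gripper":0.44},{"tx":0,"ty":0,"tz":0,"ax":0,"ay":0,"az":0,"gripper":0.44},{"tx":0,"ty":0,"tz":0,"ax":0,"ay":0,"az":0,"gripper":0.44},{"tx":0,"ty":0,"tz":0,"ax":0,"ay":0,"az":0,"gripper":0.44},{"tx":0,"ty":0,"tz":0,"ax":0,"ay":0,"az":0,"gripper":0.44},{"tx":0,"ty":0,"tz":0,"ax":0,"ay":0,"az":0,"gripper":0.44}]'
```

```text
time_s: 15.6
ee_pos: [0.5165, 0.2015, 0.1154]
tcp_rot: [-0.0, 0.995, 0.102, 0.0]
force: [0.2, 0.2, 5.3]
opening: 0.0385
grip_force: 33.8
```

```bash
python3 -m handwheel '[{"tx":0,"ty":0,"tz":0.1,"ax":0,"ay":0,"az":0,"gripper":0.44},{"tx":0,"ty":0,"tz":0.1,"ax":0,"ay":0,"az":0,"gripper":0.44},{"tx":0,"ty":0,"tz":0.1,"ax":0,"ay":0,"az":0,"gripper":0.44},{"tx":0,"ty":0,"tz":0.1,"ax":0,"ay":0,"az":0,"gripper":0.44},{"tx":0,"ty":0,"tz":0,"ax":0,"ay":0,"az":0,"gripper":0.44},{"tx":0,"ty":0,"tz":0,"ax":0,"ay":0,"az":0,"gripper":0.44},{"tx":0,"ty":0,"tz":0,"ax":0,"ay":0,"az":0,"gripper":0.44},{"tx":0,"ty":0,"tz":0,"ax":0,"ay":0,"az":0,"gripper":0.44},{"tx":0,"ty":0,"tz":0,"ax":0,"ay":0,"az":0,"gripper":0.44},{"tx":0,"ty":0,"tz":0,"ax":0,"ay":0,"az":0,"gripper":0.44}]'
```

```text
time_s: 16.43
ee_pos: [0.516, 0.2013, 0.1111]
tcp_rot: [0.0, 0.995, 0.102, -0.0]
force: [0.6, 0.9, 2.2]
opening: 0.0381
grip_force: 33.6
```

```bash
python3 -m handwheel '[{"tx":0,"ty":0,"tz":0.1,"ax":0,"ay":0,"az":0,"gripper":0.44},{"tx":0,"ty":0,"tz":0,"ax":0,"ay":0,"az":0,"gripper":0.44},{"tx":0,"ty":0,"tz":0.1,"ax":0,"ay":0,"az":0,"gripper":0.44},{"tx":0,"ty":0,"tz":0,"ax":0,"ay":0,"az":0,"gripper":0.44},{"tx":0,"ty":0,"tz":0,"ax":0,"ay":0,"az":0,"gripper":0.44},{"tx":0,"ty":0,"tz":0,"ax":0,"ay":0,"az":0,"gripper":0.44},{"tx":0,"ty":0,"tz":0,"ax":0,"ay":0,"az":0,"gripper":0.44},{"tx":0,"ty":0,"tz":0,"ax":0,"ay":0,"az":0,"gripper":0.44},{"tx":0,"ty":0,"tz":0,"ax":0,"ay":0,"az":0,"gripper":0.44},{"tx":0,"ty":0,"tz":0,"ax":0,"ay":0,"az":0,"gripper":0.44}]'
```

```text
time_s: 17.27
ee_pos: [0.5163, 0.2014, 0.1093]
tcp_rot: [0.0, 0.995, 0.102, 0.0]
force: [-0.4, 0.8, 4.7]
opening: 0.0382
grip_force: 33.7
```

```bash
python3 -m handwheel '[{"tx":0,"ty":0,"tz":0.1,"ax":0,"ay":0,"az":0,"gripper":0.44},{"tx":0,"ty":0,"tz":0,"ax":0,"ay":0,"az":0,"gripper":0.44},{"tx":0,"ty":0,"tz":0,"ax":0,"ay":0,"az":0,"gripper":0.44},{"tx":0,"ty":0,"tz":0,"ax":0,"ay":0,"az":0,"gripper":0.44},{"tx":0,"ty":0,"tz":0,"ax":0,"ay":0,"az":0,"gripper":0.44},{"tx":0,"ty":0,"tz":0,"ax":0,"ay":0,"az":0,"gripper":0.44},{"tx":0,"ty":0,"tz":0,"ax":0,"ay":0,"az":0,"gripper":0.44},{"tx":0,"ty":0,"tz":0,"ax":0,"ay":0,"az":0,"gripper":0.44},{"tx":0,"ty":0,"tz":0,"ax":0,"ay":0,"az":0,"gripper":0.44},{"tx":0,"ty":0,"tz":0,"ax":0,"ay":0,"az":0,"gripper":0.44}]' && python3 -m handwheel '[{"tx":0,"ty":0,"tz":0.1,"ax":0,"ay":0,"az":0,"gripper":0.44},{"tx":0,"ty":0,"tz":0,"ax":0,"ay":0,"az":0,"gripper":0.44},{"tx":0,"ty":0,"tz":0,"ax":0,"ay":0,"az":0,"gripper":0.44},{"tx":0,"ty":0,"tz":0,"ax":0,"ay":0,"az":0,"gripper":0.44},{"tx":0,"ty":0,"tz":0,"ax":0,"ay":0,"az":0,"gripper":0.44},{"tx":0,"ty":0,"tz":0,"ax":0,"ay":0,"az":0,"gripper":0.44},{"tx":0,"ty":0,"tz":0,"ax":0,"ay":0,"az":0,"gripper":0.44},{"tx":0,"ty":0,"tz":0,"ax":0,"ay":0,"az":0,"gripper":0.44},{"tx":0,"ty":0,"tz":0,"ax":0,"ay":0,"az":0,"gripper":0.44},{"tx":0,"ty":0,"tz":0,"ax":0,"ay":0,"az":0,"gripper":0.44}]'
```

```text
time_s: 18.1
ee_pos: [0.5162, 0.2013, 0.1082]
tcp_rot: [0.0, 0.995, 0.102, -0.0]
force: [0.6, 0.1, 3.9]
opening: 0.0381
grip_force: 33.7
time_s: 18.93
ee_pos: [0.5162, 0.2013, 0.1072]
tcp_rot: [0.0, 0.995, 0.102, -0.0]
force: [-0.3, 0.2, 3.2]
opening: 0.038
grip_force: 33.7
```

```bash
python3 -m handwheel '[{"tx":0,"ty":0,"tz":0.1,"ax":0,"ay":0,"az":0,"gripper":0.44},{"tx":0,"ty":0,"tz":0,"ax":0,"ay":0,"az":0,"gripper":0.44},{"tx":0,"ty":0,"tz":0,"ax":0,"ay":0,"az":0,"gripper":0.44},{"tx":0,"ty":0,"tz":0,"ax":0,"ay":0,"az":0,"gripper":0.44},{"tx":0,"ty":0,"tz":0,"ax":0,"ay":0,"az":0,"gripper":0.44},{"tx":0,"ty":0,"tz":0,"ax":0,"ay":0,"az":0,"gripper":0.44},{"tx":0,"ty":0,"tz":0,"ax":0,"ay":0,"az":0,"gripper":0.44},{"tx":0,"ty":0,"tz":0,"ax":0,"ay":0,"az":0,"gripper":0.44},{"tx":0,"ty":0,"tz":0,"ax":0,"ay":0,"az":0,"gripper":0.44},{"tx":0,"ty":0,"tz":0,"ax":0,"ay":0,"az":0,"gripper":0.44}]' && python3 -m handwheel '[{"tx":0,"ty":0,"tz":0.1,"ax":0,"ay":0,"az":0,"gripper":0.44},{"tx":0,"ty":0,"tz":0,"ax":0,"ay":0,"az":0,"gripper":0.44},{"tx":0,"ty":0,"tz":0,"ax":0,"ay":0,"az":0,"gripper":0.44},{"tx":0,"ty":0,"tz":0,"ax":0,"ay":0,"az":0,"gripper":0.44},{"tx":0,"ty":0,"tz":0,"ax":0,"ay":0,"az":0,"gripper":0.44},{"tx":0,"ty":0,"tz":0,"ax":0,"ay":0,"az":0,"gripper":0.44},{"tx":0,"ty":0,"tz":0,"ax":0,"ay":0,"az":0,"gripper":0.44},{"tx":0,"ty":0,"tz":0,"ax":0,"ay":0,"az":0,"gripper":0.44},{"tx":0,"ty":0,"tz":0,"ax":0,"ay":0,"az":0,"gripper":0.44},{"tx":0,"ty":0,"tz":0,"ax":0,"ay":0,"az":0,"gripper":0.44}]'
```

```text
time_s: 19.77
ee_pos: [0.5166, 0.2015, 0.1068]
tcp_rot: [-0.0, 0.995, 0.102, 0.0]
force: [0.3, 1.0, 6.5]
opening: 0.0383
grip_force: 33.8
time_s: 20.6
ee_pos: [0.5171, 0.2017, 0.1067]
tcp_rot: [0.0, 0.995, 0.102, 0.001]
force: [-0.9, -0.1, 11.7]
opening: 0.0382
grip_force: 34.1
```

```bash
python3 -m handwheel '[{"tx":0,"ty":0,"tz":0.1,"ax":0,"ay":0,"az":0,"gripper":0.44},{"tx":0,"ty":0,"tz":0,"ax":0,"ay":0,"az":0,"gripper":0.44},{"tx":0,"ty":0,"tz":0,"ax":0,"ay":0,"az":0,"gripper":0.44},{"tx":0,"ty":0,"tz":0,"ax":0,"ay":0,"az":0,"gripper":0.44},{"tx":0,"ty":0,"tz":0,"ax":0,"ay":0,"az":0,"gripper":0.44},{"tx":0,"ty":0,"tz":0,"ax":0,"ay":0,"az":0,"gripper":0.44},{"tx":0,"ty":0,"tz":0,"ax":0,"ay":0,"az":0,"gripper":0.44},{"tx":0,"ty":0,"tz":0,"ax":0,"ay":0,"az":0,"gripper":0.44},{"tx":0,"ty":0,"tz":0,"ax":0,"ay":0,"az":0,"gripper":0.44},{"tx":0,"ty":0,"tz":0,"ax":0,"ay":0,"az":0,"gripper":0.44}]'
```

```text
time_s: 21.43
ee_pos: [0.5177, 0.2019, 0.1066]
tcp_rot: [0.0, 0.995, 0.102, 0.002]
force: [-2.0, 0.1, 15.9]
opening: 0.0383
grip_force: 34.4
```

```bash
python3 -m handwheel '[{"tx":0,"ty":0,"tz":0.08,"ax":0,"ay":0,"az":0,"gripper":0.44},{"tx":0,"ty":0,"tz":0,"ax":0,"ay":0,"az":0,"gripper":0.44},{"tx":0,"ty":0,"tz":0,"ax":0,"ay":0,"az":0,"gripper":0.44},{"tx":0,"ty":0,"tz":0,"ax":0,"ay":0,"az":0,"gripper":0.44},{"tx":0,"ty":0,"tz":0,"ax":0,"ay":0,"az":0,"gripper":0.44},{"tx":0,"ty":0,"tz":0,"ax":0,"ay":0,"az":0,"gripper":0.44},{"tx":0,"ty":0,"tz":0,"ax":0,"ay":0,"az":0,"gripper":0.44},{"tx":0,"ty":0,"tz":0,"ax":0,"ay":0,"az":0,"gripper":0.44},{"tx":0,"ty":0,"tz":0,"ax":0,"ay":0,"az":0,"gripper":0.44},{"tx":0,"ty":0,"tz":0,"ax":0,"ay":0,"az":0,"gripper":0.44}]' && python3 - <<'E'
from h import *
d=capture("side");a=capture("wrist");f=lambda i:cv2.resize(i,(400,400),interpolation=cv2.INTER_CUBIC)
cv2.imwrite("pics/v7.png",np.hstack([f(a[110:290,165:345]),f(d[210:300,180:270])])[...,::-1])
E
```

```text
time_s: 22.27
ee_pos: [0.5181, 0.2021, 0.1066]
tcp_rot: [0.0, 0.995, 0.102, 0.002]
force: [-2.8, -1.2, 20.0]
opening: 0.0383
grip_force: 34.6
```

View pics/v7.png

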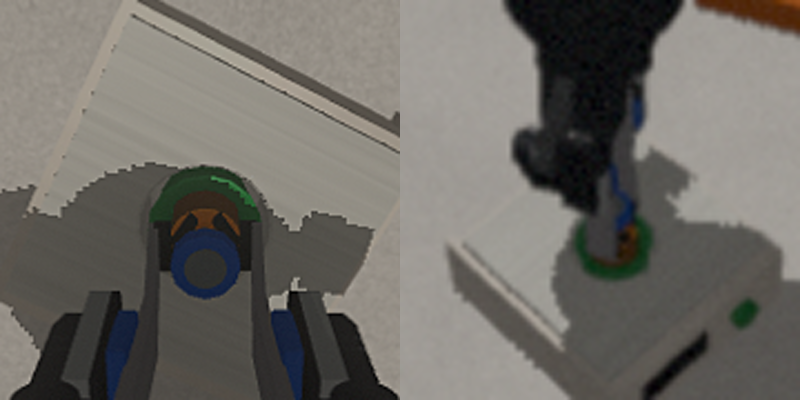

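The side/wrist crops show the cup flush with the heater top, the vial seated and the jaws on its shoulder, well clear of the gripper. 20 N has been held, so I'll unload and open.

```bash
python3 -m handwheel '[{"tx":0,"ty":0,"tz":-0.1,"ax":0,"ay":0,"az":0,"gripper":0.44},{"tx":0,"ty":0,"tz":-0.1,"ax":0,"ay":0,"az":0,"gripper":0.44},{"tx":0,"ty":0,"tz":-0.1,"ax":0,"ay":0,"az":0,"gripper":0.44},{"tx":0,"ty":0,"tz":0,"ax":0,"ay":0,"az":0,"gripper":0.44},{"tx":0,"ty":0,"tz":0,"ax":0,"ay":0,"az":0,"gripper":0.46},{"tx":0,"ty":0,"tz":0,"ax":0,"ay":0,"az":0,"gripper":0.48},{"tx":0,"ty":0,"tz":0,"ax":0,"ay":0,"az":0,"gripper":0.5},{"tx":0,"ty":0,"tz":0,"ax":0,"ay":0,"az":0,"gripper":0.52},{"tx":0,"ty":0,"tz":0,"ax":0,"ay":0,"az":0,"gripper":0.53},{"tx":0,"ty":0,"tz":0,"ax":0,"ay":0,"az":0,"gripper":0.53}]' && python3 -m handwheel '[{"tx":0,"ty":0,"tz":-0.1,"ax":0,"ay":0,"az":0,"gripper":0.53},{"tx":0,"ty":0,"tz":0,"ax":0,"ay":0,"az":0,"gripper":0.53},{"tx":0,"ty":0,"tz":0,"ax":0,"ay":0,"az":0,"gripper":0.53},{"tx":0,"ty":0,"tz":0,"ax":0,"ay":0,"az":0,"gripper":0.53},{"tx":0,"ty":0,"tz":0,"ax":0,"ay":0,"az":0,"gripper":0.53},{"tx":0,"ty":0,"tz":0,"ax":0,"ay":0,"az":0,"gripper":0.53},{"tx":0,"ty":0,"tz":0,"ax":0,"ay":0,"az":0,"gripper":0.53},{"tx":0,"ty":0,"tz":0,"ax":0,"ay":0,"az":0,"gripper":0.53},{"tx":0,"ty":0,"tz":0,"ax":0,"ay":0,"az":0,"gripper":0.53},{"tx":0,"ty":0,"tz":0,"ax":0,"ay":0,"az":0,"gripper":0.53}]' && python3 - <<'E'
from h import *
c=calibration("wrist");a=capture("wrist");np.save("pics/w8.npy",c)
cv2.imwrite("pics/w8c.png",cv2.resize(a[150:270,190:330],None,fx=4,fy=4,interpolation=cv2.INTER_CUBIC)[...,::-1])
E
```

```text
time_s: 23.2
ee_pos: [0.515, 0.2006, 0.1053]
tcp_rot: [0.001, 0.995, 0.102, -0.001]
force: [0.3, 0.5, 0.3]
opening: 0.0452
grip_force: 9.0
time_s: 24.03
ee_pos: [0.5162, 0.2014, 0.1075]
tcp_rot: [0.0, 0.995, 0.102, -0.0]
force: [-0.1, -0.6, 0.2]
opening: 0.0452
grip_force: 9.0
```

View pics/w8c.png

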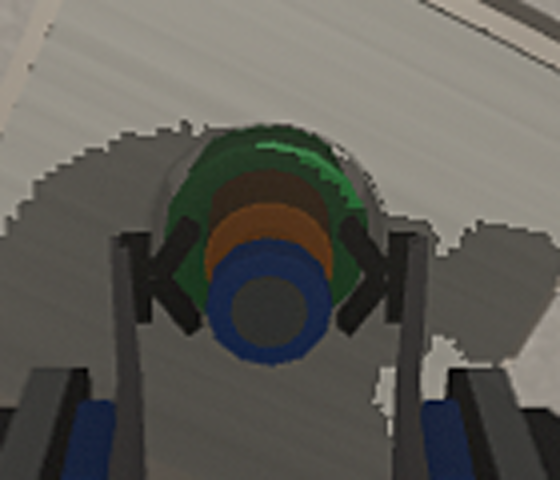

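The jaws are open and symmetric about the cap (crop 208–332 between lips 195/343), so I'll raise.

```bash
python3 -m handwheel '[{"tx":0,"ty":0,"tz":-0.3,"ax":0,"ay":0,"az":0,"gripper":0.53},{"tx":0,"ty":0,"tz":-0.4,"ax":0,"ay":0,"az":0,"gripper":0.53},{"tx":0,"ty":0,"tz":-0.5,"ax":0,"ay":0,"az":0,"gripper":0.53},{"tx":0,"ty":0,"tz":-0.8,"ax":0,"ay":0,"az":0,"gripper":0.53},{"tx":0,"ty":0,"tz":-1.2,"ax":0,"ay":0,"az":0,"gripper":0.53},{"tx":0,"ty":0,"tz":-1.3,"ax":0,"ay":0,"az":0,"gripper":0.53},{"tx":0,"ty":0,"tz":-1.3,"ax":0,"ay":0,"az":0,"gripper":0.53},{"tx":0,"ty":0,"tz":-1.3,"ax":0,"ay":0,"az":0,"gripper":0.53},{"tx":0,"ty":0,"tz":-1,"ax":0,"ay":0,"az":0,"gripper":0.53},{"tx":0,"ty":0,"tz":-0.2,"ax":0,"ay":0,"az":0,"gripper":0.53}]' && python3 -m handwheel '[{"tx":-0.3,"ty":0.8,"tz":0,"ax":0,"ay":0,"az":0,"gripper":0.53},{"tx":-0.6,"ty":1.6,"tz":0,"ax":0,"ay":0,"az":0,"gripper":0.53},{"tx":-0.7,"ty":2.2,"tz":0,"ax":0,"ay":0,"az":0,"gripper":0.53},{"tx":-0.7,"ty":2.2,"tz":0,"ax":0,"ay":0,"az":0,"gripper":0.53},{"tx":-0.7,"ty":2.2,"tz":0,"ax":0,"ay":0,"az":0,"gripper":0.53},{"tx":-0.7,"ty":2.2,"tz":0,"ax":0,"ay":0,"az":0,"gripper":0.53},{"tx":-0.7,"ty":2.2,"tz":0,"ax":0,"ay":0,"az":0,"gripper":0.53},{"tx":-0.7,"ty":2.2,"tz":0,"ax":0,"ay":0,"az":0,"gripper":0.53},{"tx":-0.7,"ty":2.2,"tz":0,"ax":0,"ay":0,"az":0,"gripper":0.53},{"tx":-0.7,"ty":2.2,"tz":0,"ax":0,"ay":0,"az":0,"gripper":0.53}]' && python3 -m handwheel '[{"tx":-0.7,"ty":2.2,"tz":0,"ax":0,"ay":0,"az":0,"gripper":0.53},{"tx":-0.7,"ty":2.2,"tz":0,"ax":0,"ay":0,"az":0,"gripper":0.53},{"tx":-0.7,"ty":2.2,"tz":0,"ax":0,"ay":0,"az":0,"gripper":0.53},{"tx":-0.7,"ty":2.2,"tz":0,"ax":0,"ay":0,"az":0,"gripper":0.53},{"tx":-0.7,"ty":2.2,"tz":0,"ax":0,"ay":0,"az":0,"gripper":0.53},{"tx":-0.7,"ty":2.2,"tz":0,"ax":0,"ay":0,"az":0,"gripper":0.53},{"tx":-0.7,"ty":2.2,"tz":0,"ax":0,"ay":0,"az":0,"gripper":0.53},{"tx":-0.5,"ty":1.6,"tz":0,"ax":0,"ay":0,"az":0,"gripper":0.53},{"tx":-0.4,"ty":1,"tz":0,"ax":0,"ay":0,"az":0,"gripper":0.53},{"tx":-0.2,"ty":0.6,"tz":0,"ax":0,"ay":0,"az":0,"gripper":0.53}]' && python3 -m handwheel '[{"tx":0,"ty":0,"tz":0,"ax":0,"ay":0,"az":0,"gripper":0.53},{"tx":0,"ty":0,"tz":0,"ax":0,"ay":0,"az":0,"gripper":0.53},{"tx":0,"ty":0,"tz":0,"ax":0,"ay":0,"az":0,"gripper":0.53},{"tx":0,"ty":0,"tz":0,"ax":0,"ay":0,"az":0,"gripper":0.53},{"tx":0,"ty":0,"tz":0,"ax":0,"ay":0,"az":0,"gripper":0.53},{"tx":0,"ty":0,"tz":0,"ax":0,"ay":0,"az":0,"gripper":0.53},{"tx":0,"ty":0,"tz":0,"ax":0,"ay":0,"az":0,"gripper":0.53},{"tx":0,"ty":0,"tz":0,"ax":0,"ay":0,"az":0,"gripper":0.53},{"tx":0,"ty":0,"tz":0,"ax":0,"ay":0,"az":0,"gripper":0.53},{"tx":0,"ty":0,"tz":0,"ax":0,"ay":0,"az":0,"gripper":0.53}]' && python3 - <<'E'
from h import *
np.set_printoptions(precision=4,suppress=True)
S=capture("scene");D=capture("side");cv2.imwrite("pics/s9.png",S[...,::-1]);cv2.imwrite("pics/d9.png",D[...,::-1])
cs,cd=calibration("scene"),calibration("side")
for n,i,c,b in(("scene",S,cs,(330,175,370,215)),("side",D,cd,(205,235,250,285))):
  for col in("blue","green"):
    for q in blobs(i,col,b,4)[:1]:print(n,col,cv2.boundingRect(q),plane(c,[cen(q)],.074 if col=="blue" else .045))
E
```

```text
time_s: 24.92
ee_pos: [0.5176, 0.2022, 0.1934]
tcp_rot: [-0.0, 0.995, 0.102, 0.002]
force: [-0.4, 0.0, -1.0]
opening: 0.0455
grip_force: 9.0
time_s: 25.75
ee_pos: [0.4917, -0.0095, 0.1897]
tcp_rot: [0.0, 0.995, 0.101, -0.001]
force: [0.1, 0.1, 0.2]
opening: 0.0455
grip_force: 9.0
time_s: 26.58
ee_pos: [0.4705, -0.2037, 0.1897]
tcp_rot: [-0.0, 0.995, 0.1, -0.001]
force: [0.4, 0.2, -0.7]
opening: 0.0453
grip_force: 9.0
time_s: 27.42
ee_pos: [0.4719, -0.2019, 0.1905]
tcp_rot: [0.0, 0.995, 0.102, -0.0]
force: [-0.9, -0.2, -1.7]
opening: 0.045
grip_force: 9.0
scene blue (347, 188, 7, 5) [[0.5217 0.2024 0.074 ]]
scene green (342, 195, 14, 8) [[0.5223 0.2022 0.045 ]]
side blue (223, 253, 9, 8) [[0.5158 0.2052 0.074 ]]
side green (220, 259, 17, 13) [[0.5137 0.2065 0.045 ]]
```

```bash
python3 -m handwheel '[{"tx":-0.3,"ty":0.7,"tz":0,"ax":0,"ay":0,"az":0,"gripper":0.53},{"tx":-0.2,"ty":0.8,"tz":0,"ax":0,"ay":0,"az":0,"gripper":0.53},{"tx":0,"ty":0,"tz":1,"ax":0,"ay":0,"az":0,"gripper":0.53},{"tx":0,"ty":0,"tz":1.5,"ax":0,"ay":0,"az":0,"gripper":0.53},{"tx":0,"ty":0,"tz":1.5,"ax":0,"ay":0,"az":0,"gripper":0.53},{"tx":0,"ty":0,"tz":1.5,"ax":0,"ay":0,"az":0,"gripper":0.53},{"tx":0,"ty":0,"tz":1.5,"ax":0,"ay":0,"az":0,"gripper":0.53},{"tx":0,"ty":0,"tz":1,"ax":0,"ay":0,"az":0,"gripper":0.53},{"tx":0,"ty":0,"tz":0,"ax":0,"ay":0,"az":0,"gripper":0.53},{"tx":0,"ty":0,"tz":0,"ax":0,"ay":0,"az":0,"gripper":0.53}]' && python3 - <<'E'
from h import *
a=capture("wrist")
cv2.imwrite("pics/w10.png",cv2.resize(a[130:290,150:370],None,fx=3,fy=3,interpolation=cv2.INTER_CUBIC)[...,::-1])
E
```

```text
time_s: 28.35
ee_pos: [0.4696, -0.2177, 0.1099]
tcp_rot: [-0.0, 0.995, 0.102, -0.001]
force: [-0.9, -0.4, -0.2]
opening: 0.0455
grip_force: 9.0
```

View pics/w10.png

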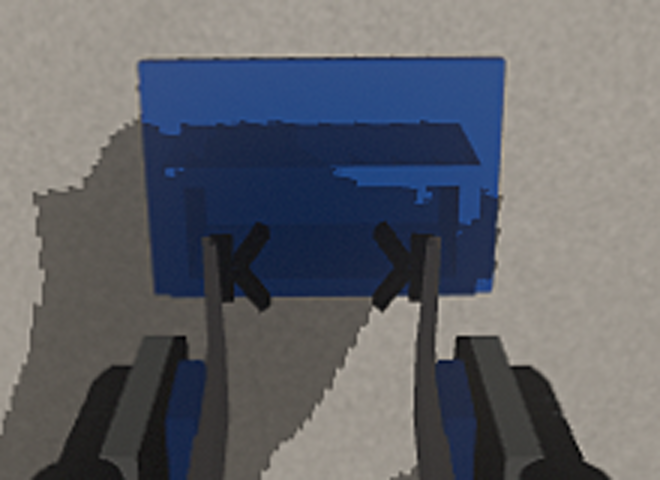

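The jaws are centred over the pocket (lips mid 321 vs plate mid 322). I've now viewed 12 pictures, two over the limit of ten, so I'll view no more and go by force and position readings.

```bash
python3 -m handwheel '[{"tx":0,"ty":0,"tz":0.4,"ax":0,"ay":0,"az":0,"gripper":0.53},{"tx":0,"ty":0,"tz":0.4,"ax":0,"ay":0,"az":0,"gripper":0.53},{"tx":0,"ty":0,"tz":0.4,"ax":0,"ay":0,"az":0,"gripper":0.53},{"tx":0,"ty":0,"tz":0.4,"ax":0,"ay":0,"az":0,"gripper":0.53},{"tx":0,"ty":0,"tz":0.4,"ax":0,"ay":0,"az":0,"gripper":0.53},{"tx":0,"ty":0,"tz":0,"ax":0,"ay":0,"az":0,"gripper":0.53},{"tx":0,"ty":0,"tz":0,"ax":0,"ay":0,"az":0,"gripper":0.53},{"tx":0,"ty":0,"tz":0,"ax":0,"ay":0,"az":0,"gripper":0.53},{"tx":0,"ty":0,"tz":0,"ax":0,"ay":0,"az":0,"gripper":0.53},{"tx":0,"ty":0,"tz":0,"ax":0,"ay":0,"az":0,"gripper":0.53}]'
```

```text
time_s: 29.23
ee_pos: [0.4702, -0.2177, 0.0907]
tcp_rot: [0.0, 0.995, 0.102, 0.0]
force: [-0.7, 0.2, -0.5]
opening: 0.0455
grip_force: 9.0
```

Inside the rim without contact. I'll go on to the floor.

```bash
python3 -m handwheel '[{"tx":0,"ty":0,"tz":0.5,"ax":0,"ay":0,"az":0,"gripper":0.53},{"tx":0,"ty":0,"tz":0.5,"ax":0,"ay":0,"az":0,"gripper":0.53},{"tx":0,"ty":0,"tz":0.5,"ax":0,"ay":0,"az":0,"gripper":0.53},{"tx":0,"ty":0,"tz":0.5,"ax":0,"ay":0,"az":0,"gripper":0.53},{"tx":0,"ty":0,"tz":0.5,"ax":0,"ay":0,"az":0,"gripper":0.53},{"tx":0,"ty":0,"tz":0.4,"ax":0,"ay":0,"az":0,"gripper":0.53},{"tx":0,"ty":0,"tz":0.3,"ax":0,"ay":0,"az":0,"gripper":0.53},{"tx":0,"ty":0,"tz":0.1,"ax":0,"ay":0,"az":0,"gripper":0.53},{"tx":0,"ty":0,"tz":0,"ax":0,"ay":0,"az":0,"gripper":0.53},{"tx":0,"ty":0,"tz":0,"ax":0,"ay":0,"az":0,"gripper":0.53}]'
```

```text
time_s: 30.07
ee_pos: [0.4702, -0.2177, 0.0576]
tcp_rot: [0.0, 0.995, 0.102, 0.0]
force: [0.0, 0.2, -0.3]
opening: 0.0453
grip_force: 9.0
```

```bash
python3 -m handwheel '[{"tx":0,"ty":0,"tz":0.1,"ax":0,"ay":0,"az":0,"gripper":0.53},{"tx":0,"ty":0,"tz":0,"ax":0,"ay":0,"az":0,"gripper":0.53},{"tx":0,"ty":0,"tz":0,"ax":0,"ay":0,"az":0,"gripper":0.56},{"tx":0,"ty":0,"tz":0,"ax":0,"ay":0,"az":0,"gripper":0.6},{"tx":0,"ty":0,"tz":0,"ax":0,"ay":0,"az":0,"gripper":0.8},{"tx":0,"ty":0,"tz":0,"ax":0,"ay":0,"az":0,"gripper":1},{"tx":0,"ty":0,"tz":0,"ax":0,"ay":0,"az":0,"gripper":1},{"tx":0,"ty":0,"tz":0,"ax":0,"ay":0,"az":0,"gripper":1},{"tx":0,"ty":0,"tz":0,"ax":0,"ay":0,"az":0,"gripper":1},{"tx":0,"ty":0,"tz":0,"ax":0,"ay":0,"az":0,"gripper":1}]' && python3 -m handwheel '[{"tx":0,"ty":0,"tz":-0.5,"ax":0,"ay":0,"az":0,"gripper":1},{"tx":0,"ty":0,"tz":-1,"ax":0,"ay":0,"az":0,"gripper":1},{"tx":0,"ty":0,"tz":-1.5,"ax":0,"ay":0,"az":0,"gripper":1},{"tx":0,"ty":0,"tz":-2,"ax":0,"ay":0,"az":0,"gripper":1},{"tx":0,"ty":0,"tz":-2,"ax":0,"ay":0,"az":0,"gripper":1},{"tx":0,"ty":0,"tz":-2,"ax":0,"ay":0,"az":0,"gripper":1},{"tx":0,"ty":0,"tz":-1.5,"ax":0,"ay":0,"az":0,"gripper":1},{"tx":0,"ty":0,"tz":-0.5,"ax":0,"ay":0,"az":0,"gripper":1},{"tx":0,"ty":0,"tz":0,"ax":0,"ay":0,"az":0,"gripper":1},{"tx":0,"ty":0,"tz":0,"ax":0,"ay":0,"az":0,"gripper":1}]' && python3 - <<'E'
from h import *
np.set_printoptions(precision=4,suppress=True)
c=calibration("wrist");a=capture("wrist");cv2.imwrite("pics/w11.png",a[...,::-1])
h=cv2.cvtColor(a,cv2.COLOR_RGB2HSV);m=((h[...,1]<60)&(h[...,2]>60)).astype(np.uint8)
b=blobs(a,"blue",(190,110,330,250),200)[0];x,y,w,hh=cv2.boundingRect(b);print("stand",x,y,w,hh)
o=cv2.imread("pics/w2.png")[...,::-1]; co=np.load("pics/w2.npy",allow_pickle=True).item()
P=np.array(c['pose']);T=np.linalg.inv(P);K=np.array([[c['fx'],0,c['cx']],[0,c['fy'],c['cy']],[0,0,1]])
pt=[[.468,-.218,z] for z in(.121,.129)];print(cv2.projectPoints(np.array(pt),cv2.Rodrigues(T[:3,:3])[0],T[:3,3],K,np.array(c['dist_coeffs']))[0].reshape(-1,2))
# bridge: grey blob below the stand
k=((h[...,1]<45)&(h[...,2]>40)&(h[...,2]<110)).astype(np.uint8);k[:, :215]=0;k[:,295:]=0;k[:190]=0;k[250:]=0
cs,_=cv2.findContours(k,cv2.RETR_EXTERNAL,cv2.CHAIN_APPROX_NONE)
for q in sorted(cs,key=cv2.contourArea)[-2:]:print(cv2.boundingRect(q),cv2.contourArea(q),plane(c,[cen(q)],.121))
E
```

```text
time_s: 30.9
ee_pos: [0.47, -0.2177, 0.0565]
tcp_rot: [0.0, 0.995, 0.102, 0.0]
force: [-0.2, -0.2, -0.0]
opening: 0.0854
grip_force: 0.0
time_s: 31.73
ee_pos: [0.4698, -0.2176, 0.1665]
tcp_rot: [0.0, 0.995, 0.102, -0.0]
force: [0.5, -0.2, 0.6]
opening: 0.0853
grip_force: 0.0
stand 207 139 100 75
[[257.8718 219.6358]
 [257.9283 224.8119]]
(293, 205, 2, 1) 0.0 [[ 0.4828 -0.2386  0.121 ]]
(215, 190, 67, 60) 2396.0 [[ 0.4668 -0.2116  0.121 ]]
```

```bash
python3 - <<'E'
from h import *
np.set_printoptions(precision=4,suppress=True)
o=cv2.imread("pics/w2.png");n=cv2.imread("pics/w11.png");c=calibration("wrist")
t=o[160:235,195:308]
best=max(((cv2.minMaxLoc(cv2.matchTemplate(n,cv2.resize(t,None,fx=s,fy=s),cv2.TM_CCOEFF_NORMED)),s) for s in(.92,.95,.98,1)),key=lambda r:r[0][1])
(_,v,_,(x,y)),s=best;p=(x+(249.5-195)*s,y+(216.8-160)*s);print(v,s,p,plane(c,[p],.121))
D=cv2.imread("pics/side.png");d=capture("side")[...,::-1]
r=cv2.matchTemplate(d[100:190,290:370].copy(),D[118:175,312:345],cv2.TM_CCOEFF_NORMED);print("side",cv2.minMaxLoc(r),"expected",(22,18))
E
```

```text
0.9098508358001709 0.95 (255.775, 218.96) [[ 0.468  -0.2163  0.121 ]]
side (-0.39871451258659363, 0.9136963486671448, (0, 6), (22, 18)) expected (22, 18)
```

Both views match the starting appearance: the tongs stand upright in the pocket, as at the start. I'll hand in.

```bash
python3 -c "from station import sign_off;print(sign_off())"
```

```text
the job is handed in; nothing more can be done
None
```

I handed the job in after 31.7 s of robot time: going by the force readings and camera checks, the blue-capped vial is seated in the fully pressed cup after about 20 N and the tongs are back upright in their stand, but I viewed 12 pictures, two over the limit of 10, and have no verdict from the judge.

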